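# Run a hand-cranked countertop washer and park its hatch

## Robot

A 6-joint arm with a two-finger parallel gripper is mounted at the origin on the work surface. World frame = base frame: x ahead of the robot, y to its left, z up, the work surface at z = 0. Lengths are in m, angles in rad, forces in N, time in s.
With the tool pointing down it reaches from about 0.225 to 0.875 m from the base axis. Payload 3.4 kg.
Tool frame: the origin (TCP) lies at the very end of the fingers, on their centre line; the grasp point (between the pads) lies manip.grip_point_offset behind it (manip.grip_point_offset is the distance from the TCP to the grasp point, in m); z points along the fingers, y is the line along which they close (so a half turn about z gives the same grasp; the last joint's range is limited). The gripper opens to 85 mm and grips with 20 to 120 N. Pads are 22 mm wide; open, the fingers measure 114 mm over their backs; the gripper's body (76 mm by 85 mm) begins 54 mm behind the grasp point. The pads swing forward as they close: fully open they stand 13 mm farther back than shut.
Start: joints at [-1.268, 0.276, 1.505, -0, 1.361, -0.121], TCP at [0.236, -0.524, 0.231] pointing down, gripper open.
Joint ranges: [-2.89, 2.89], [-0.75, 2.08], [0.22, 2.7], [-1.18, 4.32], [0.11, 2.71], [-2.7, 2.7]. Speed limits (rad/s): [2.57, 2.57, 3.14, 3.14, 3.14, 3.14].

## Interface

Orientations are given as a unit quaternion [w, x, y, z].
In Python, from rig import manip gives the robot as it stands.
- The arm moves only by the shell command python3 -m pendant 'ROWS' [FORCE]. ROWS is JSON, a list of rows, each an object of numbers: "jaw": the opening, from -1 (shut) to 1 (fully open); "tx", "ty", "tz": the shift along the world's x, y, z in cm; "ax", "ay", "az": the turn, a rotation vector about the world's x, y, z in degrees. In form: [{"jaw": .., "tx": .., "ty": .., "tz": .., "ax": .., "ay": .., "az": ..}, ...]. A call has 1 to 10 rows; each row is the pose to reach, as a shift and turn from the pose commanded when the call began; what a row does not reach only later rows make up. A row lasts 1/8 s, in which the tool goes at most 62.5 mm and 10.7 degrees, less where a joint would pass 70% of its speed; a pose out of reach is approached as far as the arm can. A call with a gripper value outside its range is refused whole. The fingers move at their own pace and stop on an object; FORCE is the grip in N (left out, the last holds). Time passes only in rows, so rows that repeat a pose let the fingers close. It gives the time, the measured TCP pose, the force, the opening and the grip force at its end, in the units of the state.
- manip.get_state(): the state, without advancing time (a new reading comes with each control period).
- manip.get_image(name): name is "side" or "top"; returns a dict with "pixels" (384x512x3 uint8, blue, green, red), "depth" (384x512 float32, m along the optical axis (not along the pixel's ray), 0 where there is no reading), "fx", "fy", "cx", "cy" (pixels), "pose" (4x4, takes a point from camera to world coordinates). Camera axes: x right, y down, z forward; pixel columns grow to the right and rows downward; lengths in m; the calibration is good to about 2 mm. A picture is of the moment at which its call begins.
- manip.sign_off(): hands the job in; it is judged then, once.
The state is a dict: "clock": time; "qpos": joint angles; "qd": joint speeds; "effort": joint torques, N m; "position": TCP position; "ee_rot": TCP orientation; "contact_force": force on the tool from outside, world axes, zero at the start; "moment": the same for the moment, N m; "width": finger opening in m; "gripper_force": force on a finger pad.
Only numpy, scipy, OpenCV 4.12 (cv2) and the standard library are available. Lean on these libraries where they do the work, as an engineer would, in place of code of your own. Each camera call takes 0.05 s, during which the arm holds its last target. There are 200 camera calls.

## Task

Run the hand-cranked countertop washer: by its crank alone, turn the drum counterclockwise (seen from above) up to 20 turns a minute and keep it between 18 and 22 for at least six seconds without a break, never going over 30. Then bring the drum to a stop with its hatch under the pointer on the tub's rim, let go of the crank and leave everything at rest. Keep your fingers off the drum top and its drag shoe, and do not disturb the things around.

Things in the scene. Friction and masses are not known exactly. Their poses are not given: they have to be found in the camera images.
- tub: The fixed tub of the washer: a white round plastic tub on the counter, 376 mm across, 160 mm high. Origin: centre of its underside, z up; the common vertical axis of the drum and the crank runs through it. Its own +x axis points at the grey pointer block on its rim. On its +y side a small grey cage (43 by 35 mm, top 198 mm up) reaches over the drum top and holds the drag shoe.
- pointer (a point): The point under the beak of the pointer block, 125 mm from the drum's axis and 176 mm up, fixed to the tub. The grey block (22 by 22 mm, top 188 mm up) stands on the tub's rim; its beak (8 mm wide, top 190 mm up) points inward to 120 mm from the axis.
- drum (a joint): Angle of the drum about the tub's vertical axis, rad, growing counterclockwise seen from above, without end stops (it counts on over turns). At 0 and at every whole turn (2 pi) the hatch is at the pointer. 20 turns a minute are 2.09 rad/s. The laden drum's moment of inertia is about 0.063 kg m2 (differs by -30 to +40 percent); bearing drag is 0.008 N m s/rad, dry friction see shoe.
- hatch_edge (a point): A point on the drum top in line with the hatch's rib, 125 mm from the axis, turning with the drum; it meets the pointer point when the hatch is at the pointer. The drum top is a flat aluminium disc, 306 mm diameter, top face 174 mm up, not to be touched. The hatch is a round dark grey cover on it, 60 mm across, 4 mm high, centred 88 mm from the axis, with a radial rib (46 by 10 mm, top 183 mm up).
- knob_mid (a point): Middle of the crank's grip, 242 mm above the counter, 65 mm from the axis: an upright black knob, 30 mm diameter, 56 mm high (212 to 268 mm up), that spins freely on its pin at the end of the crank arm. The arm is a flat steel bar 24 mm wide, top 210 mm up; the hub at the axis, 40 mm diameter, lies below it.
- crank_hub (a point): Centre of the crank on the drum's axis, 210 mm up. The crank turns endlessly about that axis. It drives the drum not rigidly but through an oil slip clutch: torque on the drum = 0.08 N m s/rad x (crank speed - drum speed). So the drum slips, lags (time constant 0.7 s), runs on when the crank stops, and drags along a crank that is let go. 2.09 rad/s takes some 2.7 to 4.1 at the crank.
- shoe: Drag shoe: a small loose steel block, 30 by 22 by 16 mm, that lies in the tub's cage with 1.5 mm of play and rubs by its weight on the drum top, 135 mm from the axis. Its drag and the bearing's make a dry friction of about 0.077 N m in all, but that differs from 0.03 to 0.14 N m between starts and is not known beforehand. Origin: centre of its underside. Leave it in its cage.
- detergent: Bystander: closed detergent bottle, 76 mm diameter, 190 mm high, origin at the centre of its underside. Leave alone.
- scoop_cup: Bystander: empty measuring cup, 70 mm diameter, 70 mm high, origin at the centre of its underside. Leave alone.
- peg_basket: Bystander: open basket with clothes pegs, 120 by 120 by 70 mm, origin at the centre of its underside. Leave alone.

How it is judged:
By the outcome, as a careful person would: the job done as asked, in the order asked, and still so for the second after the job is handed in, with the robot touching nothing.
It also fails if it takes over 64 s, if anything falls off the work surface, if the arm or the gripper's body presses on something with over 40 N, if the wrist force passes 120 N, or if a joint passes its speed limit or range.

## Working session

There is one attempt and no reset: what is moved stays moved. The work goes in short steps, Python scripts to look and compute and a shell command to move; the robot and the scene stay as the last step left them, time stands still between calls to the robot, and variables do not carry over. Pictures are saved under pics/ and viewed, at most 10 in all, crops included, and the job is handed in when it is done.

```bash
ls; mkdir -p pics; python3 - <<'E'
from rig import manip
import cv2,numpy as np
for n in("top","side"):
    i=manip.get_image(n); cv2.imwrite(f"pics/{n}0.png",i["pixels"]); np.savez(f"{n}0.npz",**{k:v for k,v in i.items()})
    print(n,i["fx"],i["cx"],i["cy"],np.round(i["pose"],3).tolist())
print(manip.grip_point_offset,manip.get_state())
E
```

```text
pics
top 369.5532900988211 261.42389893133793 186.87145446018374 [[0.028, -0.993, 0.111, 0.454], [-1.0, -0.028, 0.005, 0.005], [-0.002, -0.111, -0.994, 1.149], [0.0, 0.0, 0.0, 1.0]]
side 485.121534223869 252.89274148386255 193.1261187686605 [[0.97, -0.188, 0.151, 0.312], [-0.241, -0.748, 0.618, -0.979], [-0.004, -0.637, -0.771, 1.364], [0.0, 0.0, 0.0, 1.0]]
0.0187 {'clock': 0.1, 'qpos': array([-1.26799682e+00,  2.76532666e-01,  1.50601378e+00,  1.21996081e-05,
        1.36074220e+00, -1.21005313e-01]), 'qd': array([-8.87252315e-05, -3.24373705e-03, -3.41833074e-03,  8.10208151e-04,
        1.64472044e-04, -9.11539642e-04]), 'effort': array([ 8.50088800e-04, -4.17701697e+01, -2.46404368e+01, -1.85363087e-04,
        5.80194552e-03, -1.04991378e-05]), 'position': array([ 0.23630772, -0.52366214,  0.23052283]), 'ee_rot': array([-8.45036990e-04,  9.77632486e-01,  2.10318812e-01, -7.10342822e-05]), 'contact_force': array([0.36444295, 0.39470153, 0.36104698]), 'moment': array([-0.05615506,  0.02860858, -0.02448358]), 'gripper_force': 0.0, 'width': 0.08519173247456886}
```

View pics/top0.png

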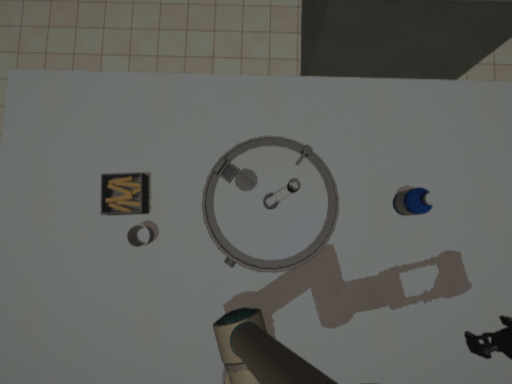

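View pics/side0.png

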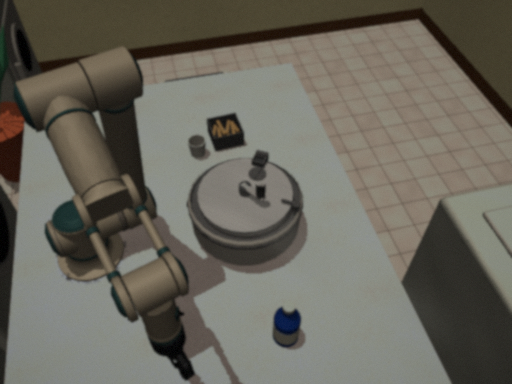

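```bash
python3 - <<'E'
import cv2
a=cv2.imread("pics/top0.png")[130:280,195:345]
cv2.imwrite("pics/crop0.png",cv2.convertScaleAbs(cv2.resize(a,(600,600),interpolation=cv2.INTER_CUBIC),alpha=1.6))
E
```

```text
(no output)
```

View pics/crop0.png

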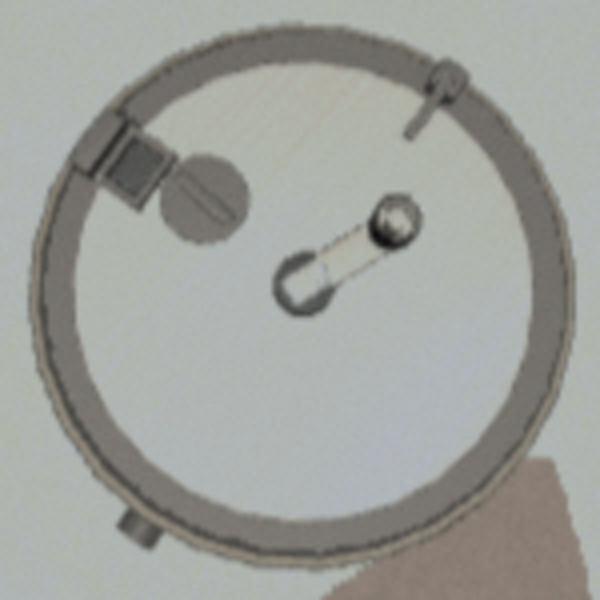

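```bash
cat > h.py <<'E'
import numpy as np, cv2
def ray(i,u,v,z):
    P=np.asarray(i["pose"]); d=P[:3,:3]@[(u-i["cx"])/i["fx"],(v-i["cy"])/i["fy"],1]
    return P[:3,3]+d*(z-P[2,3])/d[2]
def proj(i,p):
    P=np.asarray(i["pose"]); q=P[:3,:3].T@(np.asarray(p)-P[:3,3])
    return np.array([i["fx"]*q[0]/q[2]+i["cx"],i["fy"]*q[1]/q[2]+i["cy"]])
E
python3 - <<'E'
from h import *
i=dict(np.load("top0.npz"))
c=lambda x,y,z:np.round(ray(i,195+(x+.5)/4-.5,130+(y+.5)/4-.5,z),4)
C=c(303,291,.174);print("discC",C)
for n,a in dict(W=(75,291,.174),E=(531,291,.174),N=(303,62,.174),S=(303,520,.174),hub=(303,285,.205),knob=(397,213,.268),beak=(408,136,.188),block=(447,78,.188),hatch=(205,198,.178),shoe=(138,172,.19)).items():
    p=c(*a); print(n,p,np.hypot(*(p-C)[:2]).round(4),np.degrees(np.arctan2(*(p-C)[1::-1])).round(1))
print(i["depth"][200:207:3,255:290:5])
# tub circle from depth: points with z in .168..0.178
v,u=np.mgrid[130:280,195:345]; d=i["depth"][130:280,195:345]
pc=np.stack([(u-i["cx"])/i["fx"]*d,(v-i["cy"])/i["fy"]*d,d],-1)@i["pose"][:3,:3].T+i["pose"][:3,3]
m=(d>0)&(pc[...,2]>.14); print(cv2.minEnclosingCircle(pc[m][:,:2].astype(np.float32)))
k=(pc[...,2]>.255)&(d>0);print(k.sum(),pc[k].mean(0),pc[k][:,2].max(), pc[k].min(0),pc[k].max(0))
E
```

```text
discC [ 0.5228 -0.0144  0.174 ]
W [0.5186 0.1363 0.174 ] 0.1508 91.6
E [ 0.527  -0.1649  0.174 ] 0.1506 -88.4
N [ 0.677  -0.0104  0.174 ] 0.1543 1.5
S [ 0.3739 -0.0182  0.174 ] 0.1489 -178.5
hub [ 0.5245 -0.0136  0.205 ] 0.0019 25.2
knob [ 0.5647 -0.0677  0.268 ] 0.0678 -51.8
beak [ 0.626  -0.0806  0.188 ] 0.1226 -32.7
block [ 0.6656 -0.1057  0.188 ] 0.1695 -32.6
hatch [0.5824 0.0522 0.178 ] 0.0894 48.2
shoe [0.5968 0.0961 0.19  ] 0.133 56.2
[[0.9767401  0.98096436 0.9422214  0.9402682  0.94263065 0.97379154
  0.97631496]
 [0.979314   0.9765318  0.94087106 0.9423155  0.94242674 0.9755954
  0.976432  ]
 [0.9735368  0.9747736  0.9657657  0.93897426 0.9407691  0.9782476
  0.9744698 ]]
((0.5261186361312866, -0.01422652043402195), 0.1867852807044983)
51 [ 0.55993734 -0.06702688  0.26491467] 0.26868535517220227 [ 0.54783713 -0.08052474  0.25619342] [ 0.57519542 -0.05370589  0.26868536]
```

```bash
python3 -m pendant '[{"jaw":1,"tz":5},{"jaw":1,"tx":3,"ty":4.2,"tz":6},{"jaw":1,"tx":6.5,"ty":9,"tz":6},{"jaw":1,"tx":10,"ty":14,"tz":6},{"jaw":1,"tx":14,"ty":19.5,"tz":6},{"jaw":1,"tx":17.5,"ty":24.4,"tz":6},{"jaw":1,"tx":21,"ty":29.3,"tz":6},{"jaw":1,"tx":25,"ty":34.8,"tz":6},{"jaw":1,"tx":29,"ty":40.4,"tz":6},{"jaw":1,"tx":32.8,"ty":45.7,"tz":6}]' 30
python3 -m pendant '[{"jaw":1},{"jaw":1}]'
python3 - <<'E'
from rig import manip
from h import *
i=manip.get_image("top"); cv2.imwrite("pics/t1.png",cv2.convertScaleAbs(cv2.resize(i["pixels"][130:280,195:345],(600,600),interpolation=cv2.INTER_CUBIC),alpha=1.6))
print(manip.get_state()["qpos"])
E
```

```text
[-1.26798558e+00  2.76469707e-01  1.50583386e+00  1.92859624e-05
  1.36070217e+00 -1.21043786e-01]invalid input at $[0]: expected keys jaw, tx, ty, tz, ax, ay, az
invalid input at $[0]: expected keys jaw, tx, ty, tz, ax, ay, az
```

View pics/t1.png

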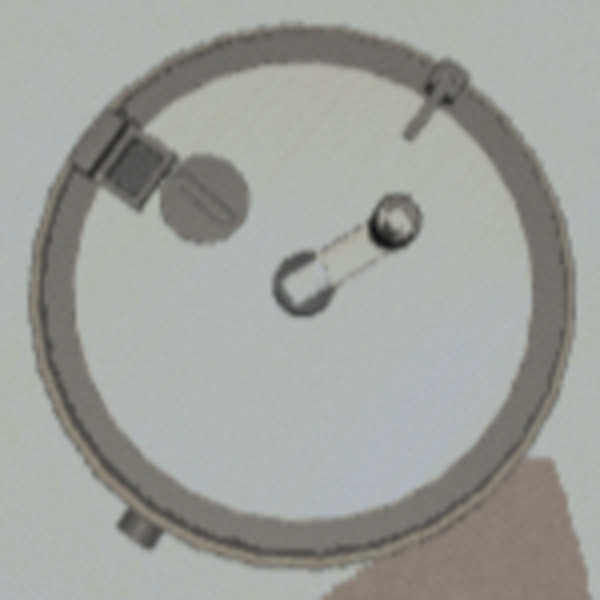

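The picture is unchanged: both moves were refused because every row needs all seven keys. The knob is still at crop (397,213) and the hatch at (205,198).

```bash
python3 -m pendant '[{"jaw":1,"tx":0,"ty":0,"tz":5,"ax":0,"ay":0,"az":0},{"jaw":1,"tx":3,"ty":4.2,"tz":6,"ax":0,"ay":0,"az":0},{"jaw":1,"tx":6.5,"ty":9,"tz":6,"ax":0,"ay":0,"az":0},{"jaw":1,"tx":10,"ty":14,"tz":6,"ax":0,"ay":0,"az":0},{"jaw":1,"tx":14,"ty":19.5,"tz":6,"ax":0,"ay":0,"az":0},{"jaw":1,"tx":17.5,"ty":24.4,"tz":6,"ax":0,"ay":0,"az":0},{"jaw":1,"tx":21,"ty":29.3,"tz":6,"ax":0,"ay":0,"az":0},{"jaw":1,"tx":25,"ty":34.8,"tz":6,"ax":0,"ay":0,"az":0},{"jaw":1,"tx":29,"ty":40.4,"tz":6,"ax":0,"ay":0,"az":0},{"jaw":1,"tx":32.8,"ty":45.7,"tz":6,"ax":0,"ay":0,"az":0}]' 30
python3 -m pendant '[{"jaw":1,"tx":0,"ty":0,"tz":0,"ax":0,"ay":0,"az":0},{"jaw":1,"tx":0,"ty":0,"tz":0,"ax":0,"ay":0,"az":0}]'
python3 - <<'E'
from rig import manip
from h import *
i=manip.get_image("top"); cv2.imwrite("pics/t2.png",cv2.convertScaleAbs(cv2.resize(i["pixels"][130:280,195:345],(600,600),interpolation=cv2.INTER_CUBIC),alpha=1.6))
j=manip.get_image("side"); cv2.imwrite("pics/s2.png",cv2.convertScaleAbs(cv2.resize(j["pixels"][110:280,160:360],(800,600)[:2],interpolation=cv2.INTER_CUBIC),alpha=1.6))
print(manip.get_state())
E
```

```text
clock: 1.4
position: [0.5563, -0.0779, 0.2912]
ee_rot: [0.0, 0.978, 0.21, -0.0]
contact_force: [1.1, -1.2, 0.2]
width: 0.0856
gripper_force: 0.0
clock: 1.65
position: [0.555, -0.0797, 0.2908]
ee_rot: [0.0, 0.978, 0.211, -0.001]
contact_force: [0.3, 0.6, 0.0]
width: 0.0851
gripper_force: 0.0
{'clock': 1.75, 'qpos': array([-2.68261797e-01,  2.26996638e-01,  1.42561539e+00, -7.04335727e-04,
        1.48947263e+00,  8.80136550e-01]), 'qd': array([-0.01264465, -0.00498326, -0.00232321,  0.00508626, -0.00134173,
        0.00077917]), 'effort': array([ 6.31752759e-01, -3.93797922e+01, -2.55675370e+01,  4.23058157e-02,
       -4.48827865e-03, -2.45142859e-03]), 'position': array([ 0.55472153, -0.0807772 ,  0.29123412]), 'ee_rot': array([ 1.97939788e-04,  9.77774165e-01,  2.09660436e-01, -3.80177211e-04]), 'contact_force': array([-0.29242339,  0.52620765,  0.32118559]), 'moment': array([-0.00360192, -0.0156912 ,  0.04103318]), 'gripper_force': 0.0, 'width': 0.08548750804053266}
```

View pics/t2.png

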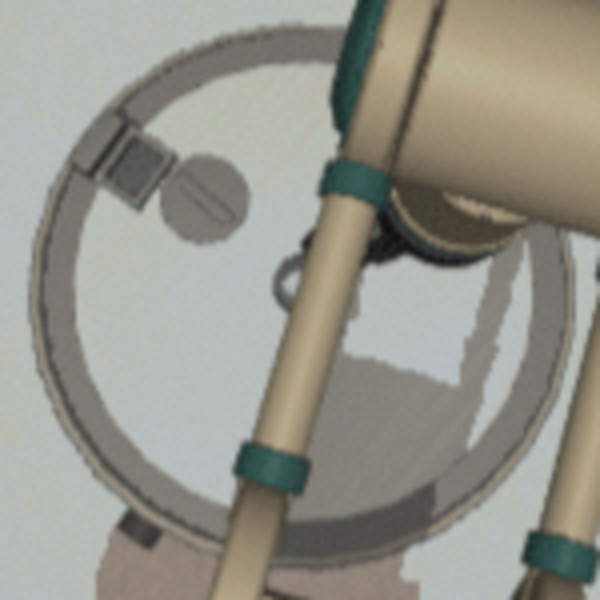

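View pics/s2.png

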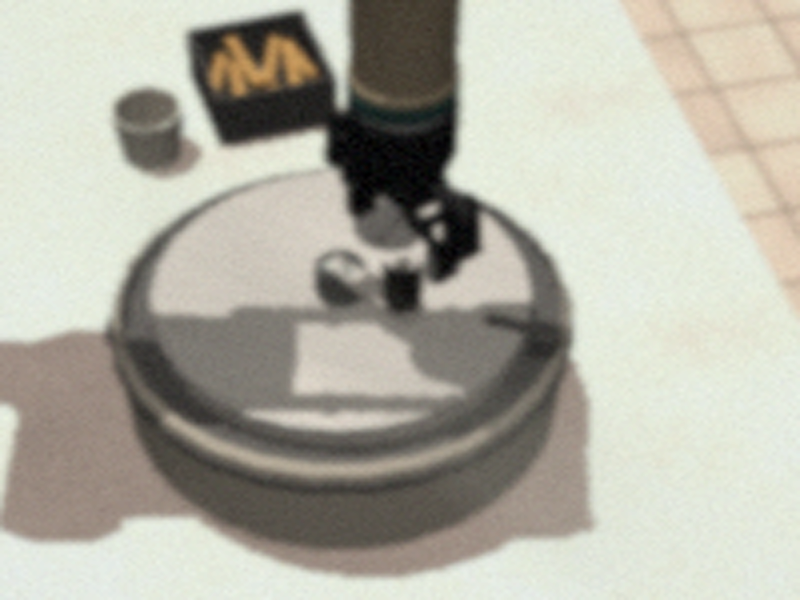

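Top view: the arm covers the knob and pointer, and the hatch is at crop (205,198). Side view: the knob is at (403,285), just below and between the fingers, and the pointer is at (545,335). The tool is about 0.9/1.4 cm short, so I'll correct that, go down and close.

```bash
python3 -m pendant '[{"jaw":1,"tx":0.9,"ty":1.4,"tz":0,"ax":0,"ay":0,"az":0},{"jaw":1,"tx":0.9,"ty":1.4,"tz":-3,"ax":0,"ay":0,"az":0},{"jaw":1,"tx":0.9,"ty":1.4,"tz":-6,"ax":0,"ay":0,"az":0},{"jaw":1,"tx":0.9,"ty":1.4,"tz":-6,"ax":0,"ay":0,"az":0},{"jaw":-0.5,"tx":0.9,"ty":1.4,"tz":-6,"ax":0,"ay":0,"az":0},{"jaw":-1,"tx":0.9,"ty":1.4,"tz":-6,"ax":0,"ay":0,"az":0},{"jaw":-1,"tx":0.9,"ty":1.4,"tz":-6,"ax":0,"ay":0,"az":0},{"jaw":-1,"tx":0.9,"ty":1.4,"tz":-6,"ax":0,"ay":0,"az":0},{"jaw":-1,"tx":0.9,"ty":1.4,"tz":-6,"ax":0,"ay":0,"az":0}]' 30
python3 - <<'E'
from rig import manip
import numpy as np
s=manip.get_state();print(s["clock"],s["position"],s["contact_force"],s["qpos"])
E
```

```text
clock: 2.88
position: [0.5646, -0.0652, 0.2326]
ee_rot: [-0.0, 0.978, 0.21, 0.001]
contact_force: [-1.0, 1.2, 6.4]
width: 0.0294
gripper_force: 30.6
2.875 [ 0.56464522 -0.06519956  0.2326239 ] [-0.99469424  1.22315604  6.39954304] [-2.37983988e-01  2.64425074e-01  1.51796104e+00  9.81720921e-04
  1.35782804e+00  9.08714628e-01]
```

```bash
cat > tab.py <<'E'
import sys,numpy as np
# start angle deg, then increments; shifts in cm for r=6.5
a=float(sys.argv[1]); inc=np.array([float(x) for x in sys.argv[2].split(",")])
t=np.radians(a+np.cumsum(inc)); b=np.radians(a)
for x,y in zip(6.5*(np.cos(t)-np.cos(b)),6.5*(np.sin(t)-np.sin(b))): print(f"({x:.2f},{y:.2f})",end=" ")
print("end",a+inc.sum())
E
python3 tab.py -52.5 4,8,10,12,14,15,16,18,18,20
python3 tab.py 82.5 22.5,22.5,22.5,22.5,22.5,22.5,22.5,22.5
python3 tab.py 262.5 22.5,22.5,22.5,22.5,22.5,22.5,22.5,22.5
```

```text
(0.35,0.29) (0.99,0.94) (1.64,1.86) (2.21,3.09) (2.52,4.65) (2.43,6.34) (1.86,8.06) (0.68,9.71) (-0.96,10.92) (-3.11,11.60) end 82.5
(-2.53,-0.17) (-4.81,-1.29) (-6.48,-3.19) (-7.29,-5.60) (-7.13,-8.13) (-6.01,-10.40) (-4.10,-12.07) (-1.70,-12.89) end 262.5
(2.53,0.17) (4.81,1.29) (6.48,3.19) (7.29,5.60) (7.13,8.13) (6.01,10.40) (4.10,12.07) (1.70,12.89) end 442.5
```

```bash
python3 -m pendant '[{"jaw":-1,"tx":0.35,"ty":0.29,"tz":0,"ax":0,"ay":0,"az":0},{"jaw":-1,"tx":0.99,"ty":0.94,"tz":0,"ax":0,"ay":0,"az":0},{"jaw":-1,"tx":1.64,"ty":1.86,"tz":0,"ax":0,"ay":0,"az":0},{"jaw":-1,"tx":2.21,"ty":3.09,"tz":0,"ax":0,"ay":0,"az":0},{"jaw":-1,"tx":2.52,"ty":4.65,"tz":0,"ax":0,"ay":0,"az":0},{"jaw":-1,"tx":2.43,"ty":6.34,"tz":0,"ax":0,"ay":0,"az":0},{"jaw":-1,"tx":1.86,"ty":8.06,"tz":0,"ax":0,"ay":0,"az":0},{"jaw":-1,"tx":0.68,"ty":9.71,"tz":0,"ax":0,"ay":0,"az":0},{"jaw":-1,"tx":-0.96,"ty":10.92,"tz":0,"ax":0,"ay":0,"az":0},{"jaw":-1,"tx":-3.11,"ty":11.60,"tz":0,"ax":0,"ay":0,"az":0}]'
```

```text
clock: 4.12
position: [0.536, 0.0535, 0.2327]
ee_rot: [-0.002, 0.978, 0.211, 0.004]
contact_force: [2.4, 1.9, 7.0]
width: 0.0294
gripper_force: 30.8
```

```bash
python3 -m pendant '[{"jaw":-1,"tx":-2.53,"ty":-0.17,"tz":0,"ax":0,"ay":0,"az":0},{"jaw":-1,"tx":-4.81,"ty":-1.29,"tz":0,"ax":0,"ay":0,"az":0},{"jaw":-1,"tx":-6.48,"ty":-3.19,"tz":0,"ax":0,"ay":0,"az":0},{"jaw":-1,"tx":-7.29,"ty":-5.60,"tz":0,"ax":0,"ay":0,"az":0},{"jaw":-1,"tx":-7.13,"ty":-8.13,"tz":0,"ax":0,"ay":0,"az":0},{"jaw":-1,"tx":-6.01,"ty":-10.40,"tz":0,"ax":0,"ay":0,"az":0},{"jaw":-1,"tx":-4.10,"ty":-12.07,"tz":0,"ax":0,"ay":0,"az":0},{"jaw":-1,"tx":-1.70,"ty":-12.89,"tz":0,"ax":0,"ay":0,"az":0}]'
python3 - <<'E'
from rig import manip
import numpy as np
for n in("top","side"):
    c=manip.get_state()["clock"];i=manip.get_image(n); np.savez(f"a_{n}.npz",clock=c,**i);print(n,c)
E
python3 -m pendant '[{"jaw":-1,"tx":2.53,"ty":0.17,"tz":0,"ax":0,"ay":0,"az":0},{"jaw":-1,"tx":4.81,"ty":1.29,"tz":0,"ax":0,"ay":0,"az":0},{"jaw":-1,"tx":6.48,"ty":3.19,"tz":0,"ax":0,"ay":0,"az":0},{"jaw":-1,"tx":7.29,"ty":5.60,"tz":0,"ax":0,"ay":0,"az":0},{"jaw":-1,"tx":7.13,"ty":8.13,"tz":0,"ax":0,"ay":0,"az":0},{"jaw":-1,"tx":6.01,"ty":10.40,"tz":0,"ax":0,"ay":0,"az":0},{"jaw":-1,"tx":4.10,"ty":12.07,"tz":0,"ax":0,"ay":0,"az":0},{"jaw":-1,"tx":1.70,"ty":12.89,"tz":0,"ax":0,"ay":0,"az":0}]'
python3 - <<'E'
from rig import manip
import numpy as np,cv2
from h import *
for n in("top","side"):
    c=manip.get_state()["clock"];i=manip.get_image(n); np.savez(f"b_{n}.npz",clock=c,**i);print(n,c)
L=[]
for k in"ab":
    for n,(r,q) in dict(top=((130,280),(170,370)),side=((110,260),(150,350))).items():
        L.append(cv2.resize(np.load(f"{k}_{n}.npz")["pixels"][r[0]:r[1],q[0]:q[1]],(400,300),interpolation=cv2.INTER_CUBIC))
cv2.imwrite("pics/m1.png",cv2.convertScaleAbs(np.vstack([np.hstack(L[:2]),np.hstack(L[2:])]),alpha=1.6))
E
```

```text
clock: 5.12
position: [0.5182, -0.0756, 0.2325]
ee_rot: [-0.003, 0.978, 0.21, 0.003]
contact_force: [0.8, 12.3, 10.3]
width: 0.0292
gripper_force: 31.7
top 5.125
side 5.175
clock: 6.22
position: [0.5356, 0.0536, 0.2326]
ee_rot: [-0.002, 0.978, 0.211, 0.004]
contact_force: [1.2, 1.1, 7.1]
width: 0.0288
gripper_force: 31.5
top 6.225
side 6.275
```

View pics/m1.png

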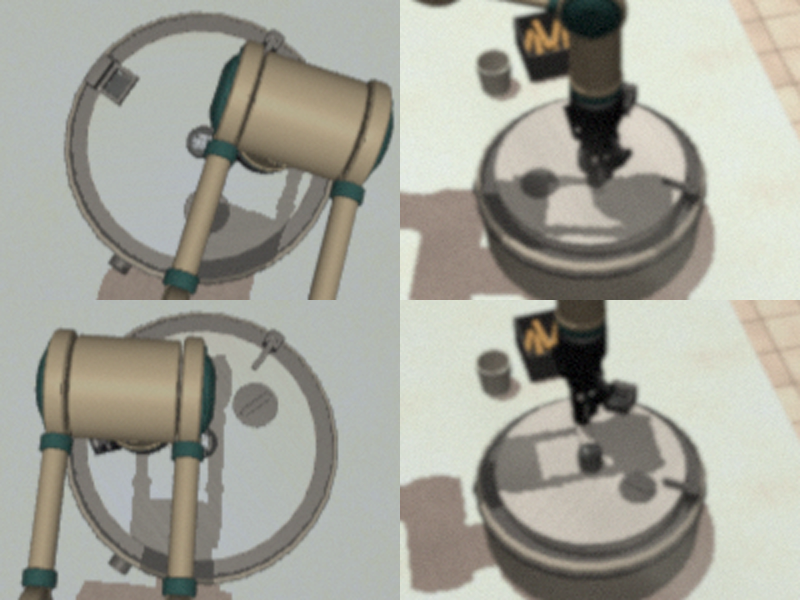

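```bash
cat > ang.py <<'E'
from h import *
C=np.array([.525,-.014]); PT=-33.1
def ang(i,u,v,z=.178):
    p=ray(i,u,v,z)[:2]-C; return round(np.hypot(*p),4),round((np.degrees(np.arctan2(p[1],p[0]))-PT)%360,1)
if __name__=="__main__":
    for k,n,u,v in(("a","top",273.5,235),("a","side",220,201.5),("b","top",298,182.5),("b","side",269,203.5)):
        i=np.load(f"{k}_{n}.npz"); print(k,n,i["clock"],ang(i,u,v))
    print(ang(np.load("top0.npz"),246.2,179.4))
    i=np.load("side0.npz");print("tub c side",ray(i,*proj(i,[.525,-.014,.174]),.174),proj(i,[.525,-.014,.174]),proj(np.load("top0.npz"),[.525,-.014,.174]))
E
python3 ang.py; python3 tab.py 82.5 22.5,22.5,22.5,22.5
```

```text
a top 5.125 (np.float64(0.088), np.float64(220.0))
a side 5.175 (np.float64(0.0912), np.float64(226.8))
b top 6.225 (np.float64(0.089), np.float64(339.1))
b side 6.275 (np.float64(0.0883), np.float64(344.1))
(np.float64(0.0865), np.float64(82.1))
tub c side [ 0.525 -0.014  0.174] [245.97609179 191.83523341] [270.2541058  201.54208652]
(-2.53,-0.17) (-4.81,-1.29) (-6.48,-3.19) (-7.29,-5.60) end 172.5
```

```bash
cat > fit.py <<'E'
import numpy as np
from scipy.optimize import least_squares
def sim(J,T,tc,ac,t0,th0,w0,te,lag=.04):
    # tc,ac: commanded crank angle (rad) knots
    dt=.0025; t=np.arange(t0,te+dt,dt); wc=(np.interp(t-lag+dt,tc,ac)-np.interp(t-lag,tc,ac))/dt
    th=np.zeros_like(t);w=np.zeros_like(t);th[0]=th0;w[0]=w0
    for k in range(len(t)-1):
        a=.08*(wc[k]-w[k])-.008*w[k]
        if abs(w[k])<1e-4 and abs(a)<T: wn=0
        else:
            wn=w[k]+dt/J*(a-T*np.sign(w[k] if abs(w[k])>1e-4 else a))
            if wn*w[k]<0: wn=0
        w[k+1]=wn; th[k+1]=th[k]+dt*wn
    return t,th,w
E
cat > f1.py <<'E'
from fit import *
d=np.radians
def knots():
    tc=[2.875];ac=[0.]
    def go(incs):
        for x in incs: tc.append(tc[-1]+.125);ac.append(ac[-1]+d(x))
    def pause(s): tc.append(tc[-1]+s);ac.append(ac[-1])
    go([4,8,10,12,14,15,16,18,18,20]);go([22.5]*8);pause(.1);go([22.5]*8);pause(.1)
    return tc,ac
if __name__=="__main__":
    tc,ac=knots()
    to=[5.125,5.175,6.225,6.275];ob=d([220.0,226.5,339.1,344.3])
    def res(p):
        t,th,w=sim(p[0],p[1],tc,ac,2.875,d(82.1),0,6.4); return np.r_[(np.interp(to,t,th)-ob)/.02,(p[0]-.063)/.015,(p[1]-.077)/.03]
    s=least_squares(res,[.063,.077],diff_step=.01,bounds=([.044,.03],[.088,.14]));p=s.x;print(p,s.fun)
    t,th,w=sim(*p,tc,ac,2.875,d(82.1),0,6.35);print("w",np.interp([5.1,5.25,6.2,6.32],t,w),"wc for 2.09:",2.09+(.0167+p[1])/.08)
E
python3 f1.py
```

```text
[0.044      0.05929674] [-0.63209304 -1.1741099   0.18889636  0.87519293 -1.26666667 -0.59010853]
w [2.0459776  1.63383174 2.08756264 1.80959043] wc for 2.09: 3.0399593009878707
```

```bash
S=22,22,22,22,22,22,22,22,22; python3 tab.py 82.5 36,$S; python3 tab.py 316.5 22,$S; python3 tab.py 176.5 22,$S
```

```text
(-3.95,-0.73) (-5.86,-2.31) (-7.05,-4.49) (-7.33,-6.95) (-6.67,-9.34) (-5.16,-11.31) (-3.02,-12.57) (-0.56,-12.94) (1.85,-12.36) (3.87,-10.92) end 316.5
(1.33,2.09) (1.78,4.53) (1.29,6.96) (-0.08,9.03) (-2.12,10.44) (-4.54,10.97) (-6.99,10.56) (-9.11,9.27) (-10.58,7.27) (-11.20,4.87) end 536.5
(0.32,-2.46) (1.55,-4.62) (3.49,-6.16) (5.86,-6.87) (8.33,-6.63) (10.53,-5.48) (12.15,-3.60) (12.93,-1.25) (12.78,1.23) (11.71,3.47) end 396.5
```

```bash
python3 -m pendant '[{"jaw":-1,"tx":-3.95,"ty":-0.63,"tz":0,"ax":0,"ay":0,"az":0},{"jaw":-1,"tx":-5.86,"ty":-2.11,"tz":0,"ax":0,"ay":0,"az":0},{"jaw":-1,"tx":-7.05,"ty":-4.19,"tz":0,"ax":0,"ay":0,"az":0},{"jaw":-1,"tx":-7.33,"ty":-6.60,"tz":0,"ax":0,"ay":0,"az":0},{"jaw":-1,"tx":-6.67,"ty":-8.99,"tz":0,"ax":0,"ay":0,"az":0},{"jaw":-1,"tx":-5.16,"ty":-10.96,"tz":0,"ax":0,"ay":0,"az":0},{"jaw":-1,"tx":-3.02,"ty":-12.22,"tz":0,"ax":0,"ay":0,"az":0},{"jaw":-1,"tx":-0.56,"ty":-12.59,"tz":0,"ax":0,"ay":0,"az":0},{"jaw":-1,"tx":1.85,"ty":-12.01,"tz":0,"ax":0,"ay":0,"az":0},{"jaw":-1,"tx":3.87,"ty":-10.57,"tz":0,"ax":0,"ay":0,"az":0}]'
python3 -m pendant '[{"jaw":-1,"tx":1.33,"ty":2.09,"tz":0,"ax":0,"ay":0,"az":0},{"jaw":-1,"tx":1.78,"ty":4.53,"tz":0,"ax":0,"ay":0,"az":0},{"jaw":-1,"tx":1.29,"ty":6.96,"tz":0,"ax":0,"ay":0,"az":0},{"jaw":-1,"tx":-0.08,"ty":9.03,"tz":0,"ax":0,"ay":0,"az":0},{"jaw":-1,"tx":-2.12,"ty":10.44,"tz":0,"ax":0,"ay":0,"az":0},{"jaw":-1,"tx":-4.54,"ty":10.97,"tz":0,"ax":0,"ay":0,"az":0},{"jaw":-1,"tx":-6.99,"ty":10.56,"tz":0,"ax":0,"ay":0,"az":0},{"jaw":-1,"tx":-9.11,"ty":9.27,"tz":0,"ax":0,"ay":0,"az":0},{"jaw":-1,"tx":-10.58,"ty":7.27,"tz":0,"ax":0,"ay":0,"az":0},{"jaw":-1,"tx":-11.20,"ty":4.87,"tz":0,"ax":0,"ay":0,"az":0}]'
python3 -m pendant '[{"jaw":-1,"tx":0.32,"ty":-2.46,"tz":0,"ax":0,"ay":0,"az":0},{"jaw":-1,"tx":1.55,"ty":-4.62,"tz":0,"ax":0,"ay":0,"az":0},{"jaw":-1,"tx":3.49,"ty":-6.16,"tz":0,"ax":0,"ay":0,"az":0},{"jaw":-1,"tx":5.86,"ty":-6.87,"tz":0,"ax":0,"ay":0,"az":0},{"jaw":-1,"tx":8.33,"ty":-6.63,"tz":0,"ax":0,"ay":0,"az":0},{"jaw":-1,"tx":10.53,"ty":-5.48,"tz":0,"ax":0,"ay":0,"az":0},{"jaw":-1,"tx":12.15,"ty":-3.60,"tz":0,"ax":0,"ay":0,"az":0},{"jaw":-1,"tx":12.93,"ty":-1.25,"tz":0,"ax":0,"ay":0,"az":0},{"jaw":-1,"tx":12.78,"ty":1.23,"tz":0,"ax":0,"ay":0,"az":0},{"jaw":-1,"tx":11.71,"ty":3.47,"tz":0,"ax":0,"ay":0,"az":0}]'
cat > snap.py <<'E'
import sys
from rig import manip
from h import *
from ang import ang,C
# automatic hatch finder: dark-grey disc template along the 88 mm circle (ring contrast against disc)
def score(i):
    g=cv2.cvtColor(i["pixels"],cv2.COLOR_BGR2GRAY).astype(np.float32); out=[]
    r,f=np.meshgrid(np.linspace(.003,.045,22),np.radians(np.arange(0,360,10)))
    for a in range(360):
        t=np.radians(a-33.1); c=C+.088*np.array([np.cos(t),np.sin(t)])
        uv=np.array([proj(i,[c[0]+x*np.cos(y),c[1]+x*np.sin(y),.177]) for x,y in zip(r.ravel()[::3],f.ravel()[::3])]).astype(np.float32)
        s=cv2.remap(g,uv[:,0].copy(),uv[:,1].copy(),cv2.INTER_LINEAR).ravel(); rr=r.ravel()[::3]
        out.append(np.corrcoef(s,rr>.030)[0,1])
    return np.array(out)
def save(k,names=("top",)):
    for n in names:
        c=manip.get_state()["clock"]; i=manip.get_image(n); np.savez(f"{k}_{n}.npz",clock=c,**i)
    for n in names:
        i=dict(np.load(f"{k}_{n}.npz")); o=score(i); b=int(o.argmax()); j=o.copy(); j[(np.arange(-25,26)+b)%360]=-1
        w=np.maximum(o[(np.arange(-4,5)+b)%360]-.9*o[b],0); print(k,n,i["clock"],"drum",b+(w*np.arange(-4,5)).sum()/w.sum(),o[b],"2nd",int(j.argmax()),j.max())
if __name__=="__main__": save(sys.argv[1],sys.argv[2:] or ("top",))
E
python3 snap.py c top
python3 - <<'E'
from snap import *
for k in("a_top","a_side","b_top","b_side"):
    o=score(dict(np.load(k+".npz")));print(k,o.argmax(),o.max())
E
```

```text
clock: 7.58
position: [0.5745, -0.057, 0.2326]
ee_rot: [0.002, 0.978, 0.21, 0.002]
contact_force: [-0.3, -0.9, 8.1]
width: 0.029
gripper_force: 32.4
clock: 8.82
position: [0.4633, -0.0073, 0.2327]
ee_rot: [0.001, 0.978, 0.211, 0.004]
contact_force: [10.8, -0.2, -0.8]
width: 0.0288
gripper_force: 31.5
clock: 10.07
position: [0.5799, 0.029, 0.2326]
ee_rot: [0.001, 0.978, 0.21, 0.003]
contact_force: [0.2, -1.7, 8.8]
width: 0.0289
gripper_force: 32.4
c top 10.075 drum 128.59889190115393 0.8044814522729414 2nd 77 0.4269190347942578
a_top 294 0.496503751935789
a_side 225 0.7446691047496738
b_top 340 0.9233603792312068
b_side 343 0.8244932852052469
```

```bash
cat > f2.py <<'E'
from fit import *
from f1 import knots
d=np.radians
tc,ac=knots()
def go(n,first=22,s=22):
    for k in range(n): tc.append(tc[-1]+.125);ac.append(ac[-1]+d(first if k==0 else s))
go(30,36); tc.append(tc[-1]+.05);ac.append(ac[-1])
to=[5.125,5.175,6.225,6.275,10.075];ob=d([220.0,226.5,339.1,344.0,848.6])
def res(p):
    t,th,w=sim(p[0],p[1],tc,ac,2.875,d(82.1),0,10.2,p[2]); return np.r_[(np.interp(to,t,th)-ob)/.02,(p[0]-.063)/.03,(p[1]-.077)/.04,(p[2]-.04)/.03]
if __name__=="__main__":
    s=least_squares(res,[.06,.06,.04],diff_step=.02,bounds=([.044,.03,0],[.088,.14,.15]));p=s.x;print(p,s.fun.round(2))
    t,th,w=sim(p[0],p[1],tc,ac,2.875,d(82.1),0,10.12,p[2]);
    for x in np.arange(4.5,10.2,.25): print(round(x,2),np.interp(x,t,w).round(3),end="; ")
    print("wc for 2.09:",2.09+(.0167+p[1])/.08)
E
python3 f2.py
python3 - <<'E'
from h import *
cv2.imwrite("pics/c.png",cv2.convertScaleAbs(cv2.resize(np.load("c_top.npz")["pixels"][130:280,170:370],(600,450),interpolation=cv2.INTER_CUBIC),alpha=1.6))
E
```

```text
[6.94579664e-02 4.11103753e-02 5.89763793e-08] [-3.71 -4.46  3.25  4.28 -1.11  0.22 -0.9  -1.33]
4.5 1.643; 4.75 1.846; 5.0 1.994; 5.25 1.771; 5.5 1.939; 5.75 2.061; 6.0 2.15; 6.25 2.126; 6.5 2.222; 6.75 2.25; 7.0 2.27; 7.25 2.285; 7.5 2.296; 7.75 2.304; 8.0 2.31; 8.25 2.314; 8.5 2.317; 8.75 2.319; 9.0 2.321; 9.25 2.322; 9.5 2.323; 9.75 2.324; 10.0 2.324; wc for 2.09: 2.8126296906915873
```

View pics/c.png

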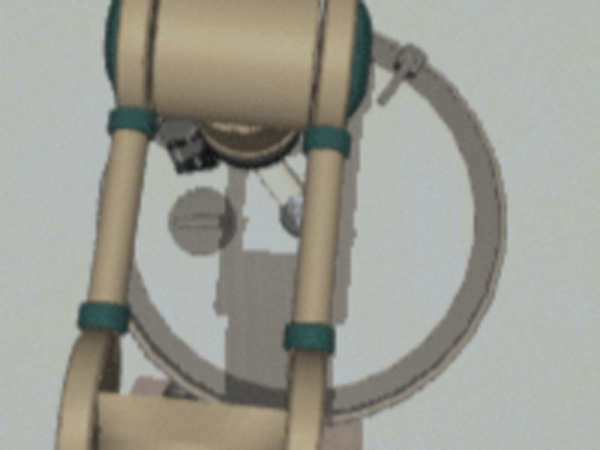

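The hatch shows at crop (201,221), i.e. drum at about 128.6°. That makes the mean speed about 22 rpm, so the crank should be slower: 20° per row.

```bash
S=20,20,20,20,20,20,20,20; python3 tab.py 36.5 20,$S; python3 tab.py 36.5 27,$S; python3 tab.py 223.5 20,$S
```

```text
(-1.64,1.55) (-3.71,2.45) (-5.96,2.59) (-8.13,1.95) (-9.94,0.61) (-11.19,-1.27) (-11.71,-3.47) (-11.46,-5.71) (-10.45,-7.73) end 216.5
(-2.32,1.95) (-4.49,2.59) (-6.74,2.45) (-8.81,1.55) (-10.45,0.00) (-11.46,-2.02) (-11.71,-4.26) (-11.19,-6.46) (-9.94,-8.34) end 223.5
(1.81,-1.34) (3.98,-1.98) (6.23,-1.85) (8.30,-0.95) (9.94,0.61) (10.95,2.63) (11.20,4.87) (10.68,7.07) (9.43,8.95) end 403.5
```

```bash
python3 -m pendant '[{"jaw":-1,"tx":-1.64,"ty":1.55,"tz":0,"ax":0,"ay":0,"az":0},{"jaw":-1,"tx":-3.71,"ty":2.45,"tz":0,"ax":0,"ay":0,"az":0},{"jaw":-1,"tx":-5.96,"ty":2.59,"tz":0,"ax":0,"ay":0,"az":0},{"jaw":-1,"tx":-8.13,"ty":1.95,"tz":0,"ax":0,"ay":0,"az":0},{"jaw":-1,"tx":-9.94,"ty":0.61,"tz":0,"ax":0,"ay":0,"az":0},{"jaw":-1,"tx":-11.19,"ty":-1.27,"tz":0,"ax":0,"ay":0,"az":0},{"jaw":-1,"tx":-11.71,"ty":-3.47,"tz":0,"ax":0,"ay":0,"az":0},{"jaw":-1,"tx":-11.46,"ty":-5.71,"tz":0,"ax":0,"ay":0,"az":0},{"jaw":-1,"tx":-10.45,"ty":-7.73,"tz":0,"ax":0,"ay":0,"az":0}]' | grep -E "force|pos"
python3 -m pendant '[{"jaw":-1,"tx":1.64,"ty":-1.55,"tz":0,"ax":0,"ay":0,"az":0},{"jaw":-1,"tx":3.71,"ty":-2.45,"tz":0,"ax":0,"ay":0,"az":0},{"jaw":-1,"tx":5.96,"ty":-2.59,"tz":0,"ax":0,"ay":0,"az":0},{"jaw":-1,"tx":8.13,"ty":-1.95,"tz":0,"ax":0,"ay":0,"az":0},{"jaw":-1,"tx":9.94,"ty":-0.61,"tz":0,"ax":0,"ay":0,"az":0},{"jaw":-1,"tx":11.19,"ty":1.27,"tz":0,"ax":0,"ay":0,"az":0},{"jaw":-1,"tx":11.71,"ty":3.47,"tz":0,"ax":0,"ay":0,"az":0},{"jaw":-1,"tx":11.46,"ty":5.71,"tz":0,"ax":0,"ay":0,"az":0},{"jaw":-1,"tx":10.45,"ty":7.73,"tz":0,"ax":0,"ay":0,"az":0}]' | grep -E "force|pos"
python3 snap.py d top
python3 - <<'E'
from h import *
cv2.imwrite("pics/d.png",cv2.convertScaleAbs(cv2.resize(np.load("d_top.npz")["pixels"][130:280,170:370],(600,450),interpolation=cv2.INTER_CUBIC),alpha=1.6))
E
```

```text
position: [0.4753, -0.0489, 0.2326]
contact_force: [7.5, 6.1, 4.4]
gripper_force: 32.0
position: [0.5799, 0.0289, 0.2326]
contact_force: [0.6, -0.6, 9.2]
gripper_force: 32.4
d top 12.375 drum 76.74382575297832 0.43373654196393746 2nd 179 0.4301008346276662
```

```bash
python3 -m pendant '[{"jaw":-1,"tx":-2.32,"ty":1.95,"tz":0,"ax":0,"ay":0,"az":0},{"jaw":-1,"tx":-4.49,"ty":2.59,"tz":0,"ax":0,"ay":0,"az":0},{"jaw":-1,"tx":-6.74,"ty":2.45,"tz":0,"ax":0,"ay":0,"az":0},{"jaw":-1,"tx":-8.81,"ty":1.55,"tz":0,"ax":0,"ay":0,"az":0},{"jaw":-1,"tx":-10.45,"ty":0.00,"tz":0,"ax":0,"ay":0,"az":0},{"jaw":-1,"tx":-11.46,"ty":-2.02,"tz":0,"ax":0,"ay":0,"az":0},{"jaw":-1,"tx":-11.71,"ty":-4.26,"tz":0,"ax":0,"ay":0,"az":0},{"jaw":-1,"tx":-11.19,"ty":-6.46,"tz":0,"ax":0,"ay":0,"az":0},{"jaw":-1,"tx":-9.94,"ty":-8.34,"tz":0,"ax":0,"ay":0,"az":0}]' | grep -E "contact"
python3 -m pendant '[{"jaw":-1,"tx":1.81,"ty":-1.34,"tz":0,"ax":0,"ay":0,"az":0},{"jaw":-1,"tx":3.98,"ty":-1.98,"tz":0,"ax":0,"ay":0,"az":0},{"jaw":-1,"tx":6.23,"ty":-1.85,"tz":0,"ax":0,"ay":0,"az":0},{"jaw":-1,"tx":8.30,"ty":-0.95,"tz":0,"ax":0,"ay":0,"az":0},{"jaw":-1,"tx":9.94,"ty":0.61,"tz":0,"ax":0,"ay":0,"az":0},{"jaw":-1,"tx":10.95,"ty":2.63,"tz":0,"ax":0,"ay":0,"az":0},{"jaw":-1,"tx":11.20,"ty":4.87,"tz":0,"ax":0,"ay":0,"az":0},{"jaw":-1,"tx":10.68,"ty":7.07,"tz":0,"ax":0,"ay":0,"az":0},{"jaw":-1,"tx":9.43,"ty":8.95,"tz":0,"ax":0,"ay":0,"az":0}]' | grep -E "contact"
python3 -m pendant '[{"jaw":-1,"tx":-1.81,"ty":1.34,"tz":0,"ax":0,"ay":0,"az":0},{"jaw":-1,"tx":-3.98,"ty":1.98,"tz":0,"ax":0,"ay":0,"az":0},{"jaw":-1,"tx":-6.23,"ty":1.85,"tz":0,"ax":0,"ay":0,"az":0},{"jaw":-1,"tx":-8.30,"ty":0.95,"tz":0,"ax":0,"ay":0,"az":0},{"jaw":-1,"tx":-9.94,"ty":-0.61,"tz":0,"ax":0,"ay":0,"az":0},{"jaw":-1,"tx":-10.95,"ty":-2.63,"tz":0,"ax":0,"ay":0,"az":0},{"jaw":-1,"tx":-11.20,"ty":-4.87,"tz":0,"ax":0,"ay":0,"az":0},{"jaw":-1,"tx":-10.68,"ty":-7.07,"tz":0,"ax":0,"ay":0,"az":0},{"jaw":-1,"tx":-9.43,"ty":-8.95,"tz":0,"ax":0,"ay":0,"az":0}]' | grep -E "contact"
python3 -m pendant '[{"jaw":-1,"tx":1.81,"ty":-1.34,"tz":0,"ax":0,"ay":0,"az":0},{"jaw":-1,"tx":3.98,"ty":-1.98,"tz":0,"ax":0,"ay":0,"az":0},{"jaw":-1,"tx":6.23,"ty":-1.85,"tz":0,"ax":0,"ay":0,"az":0},{"jaw":-1,"tx":8.30,"ty":-0.95,"tz":0,"ax":0,"ay":0,"az":0},{"jaw":-1,"tx":9.94,"ty":0.61,"tz":0,"ax":0,"ay":0,"az":0},{"jaw":-1,"tx":10.95,"ty":2.63,"tz":0,"ax":0,"ay":0,"az":0},{"jaw":-1,"tx":11.20,"ty":4.87,"tz":0,"ax":0,"ay":0,"az":0},{"jaw":-1,"tx":10.68,"ty":7.07,"tz":0,"ax":0,"ay":0,"az":0},{"jaw":-1,"tx":9.43,"ty":8.95,"tz":0,"ax":0,"ay":0,"az":0}]' | grep -E "contact"
python3 -m pendant '[{"jaw":-1,"tx":-1.81,"ty":1.34,"tz":0,"ax":0,"ay":0,"az":0},{"jaw":-1,"tx":-3.98,"ty":1.98,"tz":0,"ax":0,"ay":0,"az":0},{"jaw":-1,"tx":-6.23,"ty":1.85,"tz":0,"ax":0,"ay":0,"az":0},{"jaw":-1,"tx":-8.30,"ty":0.95,"tz":0,"ax":0,"ay":0,"az":0},{"jaw":-1,"tx":-9.94,"ty":-0.61,"tz":0,"ax":0,"ay":0,"az":0},{"jaw":-1,"tx":-10.95,"ty":-2.63,"tz":0,"ax":0,"ay":0,"az":0},{"jaw":-1,"tx":-11.20,"ty":-4.87,"tz":0,"ax":0,"ay":0,"az":0},{"jaw":-1,"tx":-10.68,"ty":-7.07,"tz":0,"ax":0,"ay":0,"az":0},{"jaw":-1,"tx":-9.43,"ty":-8.95,"tz":0,"ax":0,"ay":0,"az":0}]' | grep -E "contact"
python3 -m pendant '[{"jaw":-1,"tx":1.81,"ty":-1.34,"tz":0,"ax":0,"ay":0,"az":0},{"jaw":-1,"tx":3.98,"ty":-1.98,"tz":0,"ax":0,"ay":0,"az":0},{"jaw":-1,"tx":6.23,"ty":-1.85,"tz":0,"ax":0,"ay":0,"az":0},{"jaw":-1,"tx":8.30,"ty":-0.95,"tz":0,"ax":0,"ay":0,"az":0},{"jaw":-1,"tx":9.94,"ty":0.61,"tz":0,"ax":0,"ay":0,"az":0},{"jaw":-1,"tx":10.95,"ty":2.63,"tz":0,"ax":0,"ay":0,"az":0},{"jaw":-1,"tx":11.20,"ty":4.87,"tz":0,"ax":0,"ay":0,"az":0},{"jaw":-1,"tx":10.68,"ty":7.07,"tz":0,"ax":0,"ay":0,"az":0},{"jaw":-1,"tx":9.43,"ty":8.95,"tz":0,"ax":0,"ay":0,"az":0}]' | grep -E "contact"
python3 -m pendant '[{"jaw":-1,"tx":-1.81,"ty":1.34,"tz":0,"ax":0,"ay":0,"az":0},{"jaw":-1,"tx":-3.98,"ty":1.98,"tz":0,"ax":0,"ay":0,"az":0},{"jaw":-1,"tx":-6.23,"ty":1.85,"tz":0,"ax":0,"ay":0,"az":0},{"jaw":-1,"tx":-8.30,"ty":0.95,"tz":0,"ax":0,"ay":0,"az":0},{"jaw":-1,"tx":-9.94,"ty":-0.61,"tz":0,"ax":0,"ay":0,"az":0},{"jaw":-1,"tx":-10.95,"ty":-2.63,"tz":0,"ax":0,"ay":0,"az":0},{"jaw":-1,"tx":-11.20,"ty":-4.87,"tz":0,"ax":0,"ay":0,"az":0},{"jaw":-1,"tx":-10.68,"ty":-7.07,"tz":0,"ax":0,"ay":0,"az":0},{"jaw":-1,"tx":-9.43,"ty":-8.95,"tz":0,"ax":0,"ay":0,"az":0}]' | grep -E "contact"
python3 snap.py e top side
```

```text
contact_force: [6.0, 7.0, 5.4]
contact_force: [-1.2, -1.8, 9.2]
contact_force: [6.0, 6.1, 5.5]
contact_force: [-0.4, -1.4, 9.1]
contact_force: [6.2, 7.5, 6.0]
contact_force: [0.2, -0.6, 9.0]
contact_force: [5.9, 5.9, 5.7]
e top 20.3 drum 206.53448923236397 0.5309589282451993 2nd 328 0.5056770807235921
e side 20.35 drum 290.9548105825985 0.8037193238146754 2nd 138 0.4945953338415588
```

```bash
python3 -m pendant '[{"jaw":-1,"tx":0,"ty":0,"tz":0,"ax":0,"ay":0,"az":0},{"jaw":-1,"tx":0,"ty":0,"tz":0,"ax":0,"ay":0,"az":0},{"jaw":-1,"tx":0,"ty":0,"tz":0,"ax":0,"ay":0,"az":0},{"jaw":-1,"tx":0,"ty":0,"tz":0,"ax":0,"ay":0,"az":0},{"jaw":-1,"tx":0,"ty":0,"tz":0,"ax":0,"ay":0,"az":0},{"jaw":-1,"tx":0,"ty":0,"tz":0,"ax":0,"ay":0,"az":0},{"jaw":-1,"tx":0,"ty":0,"tz":0,"ax":0,"ay":0,"az":0},{"jaw":-1,"tx":0,"ty":0,"tz":0,"ax":0,"ay":0,"az":0},{"jaw":-1,"tx":0,"ty":0,"tz":0,"ax":0,"ay":0,"az":0},{"jaw":-1,"tx":0,"ty":0,"tz":0,"ax":0,"ay":0,"az":0}]'
python3 snap.py f0 side
python3 -m pendant '[{"jaw":-1,"tx":0,"ty":0,"tz":0,"ax":0,"ay":0,"az":0},{"jaw":-1,"tx":0,"ty":0,"tz":0,"ax":0,"ay":0,"az":0},{"jaw":-1,"tx":0,"ty":0,"tz":0,"ax":0,"ay":0,"az":0},{"jaw":-1,"tx":0,"ty":0,"tz":0,"ax":0,"ay":0,"az":0}]'
python3 snap.py f1 top side
```

```text
clock: 21.65
position: [0.4801, -0.0545, 0.2326]
ee_rot: [-0.0, 0.978, 0.21, 0.003]
contact_force: [2.8, 3.1, 7.8]
width: 0.0288
gripper_force: 32.3
f0 side 21.65 drum 331.0397191104558 0.7869599207038103 2nd 139 0.49451196487158006
clock: 22.2
position: [0.4801, -0.0545, 0.2326]
ee_rot: [-0.0, 0.978, 0.21, 0.003]
contact_force: [3.1, 3.2, 7.1]
width: 0.0292
gripper_force: 32.3
f1 top 22.2 drum 336.50752972838825 0.6735043288750059 2nd 205 0.5285268338937964
f1 side 22.25 drum 330.97150512300857 0.788027618449342 2nd 139 0.5002718815631629
```

```bash
cat > f3.py <<'E'
from fit import *
d=np.radians
def build():
    tc=[10.075,10.125];ac=[0.,0.]
    def go(n,f=20):
        for k in range(n): tc.append(tc[-1]+.125);ac.append(ac[-1]+d(f if k==0 else 20))
    go(18);tc.append(tc[-1]+.05);ac.append(ac[-1]);go(63,27);tc.append(23);ac.append(ac[-1]);return tc,ac
tc,ac=build(); to=[20.35,21.65]; ob=d([294+1080,334+1080])
def res(p):
    t,th,w=sim(p[0],p[1],tc,ac,10.075,d(128.6),2.33,22,p[2]); return np.r_[(np.interp(to,t,th)-ob)/.05,(p[0]-.063)/.02,(p[1]-.042)/.02,(p[2]-.03)/.02]
s=least_squares(res,[.055,.042,.03],diff_step=.02,bounds=([.044,.03,0],[.088,.14,.1]));p=s.x;print(p,s.fun.round(2))
t,th,w=sim(p[0],p[1],tc,ac,10.075,d(128.6),2.33,22,p[2]);m=(t>12.3)&(t<20.3)
print("rpm min/max from 12.3",(w[m]*9.549).min(),(w[m]*9.549).max(), "12.8+",(w[(t>12.8)&(t<20.3)]*9.549).min())
for inc in([5,8,10,10,10,8,5],[5,8,10,10,8,5],[5,8,10,8,5]):
    for J,T in((p[0],p[1]),(.05,.035),(.05,.055)):
        a=np.r_[0,0,np.cumsum(inc),sum(inc)];tt=np.r_[-1,np.arange(len(inc)+1)*.125,9]
        t,th,w=sim(J,T,tt,d(a),0,0,0,4);print(inc,J.round(3) if J==p[0] else J,np.degrees(th[-1]).round(1),"peak w",w.max().round(2))
E
python3 f3.py
```

```text
[0.04875224 0.03643241 0.02775516] [-0.13  0.12 -0.71 -0.28 -0.11]
rpm min/max from 12.3 18.17897375747544 20.314861236218526 12.8+ 20.28834102686589
[5, 8, 10, 10, 10, 8, 5] 0.049 20.3 peak w 0.52
[5, 8, 10, 10, 10, 8, 5] 0.05 20.9 peak w 0.53
[5, 8, 10, 10, 10, 8, 5] 0.05 11.8 peak w 0.36
[5, 8, 10, 10, 8, 5] 0.049 15.1 peak w 0.45
[5, 8, 10, 10, 8, 5] 0.05 15.6 peak w 0.45
[5, 8, 10, 10, 8, 5] 0.05 8.3 peak w 0.3
[5, 8, 10, 8, 5] 0.049 10.2 peak w 0.36
[5, 8, 10, 8, 5] 0.05 10.5 peak w 0.36
[5, 8, 10, 8, 5] 0.05 5.0 peak w 0.23
```

```bash
python3 tab.py 223.5 5,8,10,10,10,8,5
```

```text
(0.41,-0.39) (1.13,-0.95) (2.12,-1.49) (3.20,-1.85) (4.32,-2.01) (5.22,-2.01) (5.79,-1.94) end 279.5
```

```bash
python3 -m pendant '[{"jaw":-1,"tx":0.41,"ty":-0.39,"tz":0,"ax":0,"ay":0,"az":0},{"jaw":-1,"tx":1.13,"ty":-0.95,"tz":0,"ax":0,"ay":0,"az":0},{"jaw":-1,"tx":2.12,"ty":-1.49,"tz":0,"ax":0,"ay":0,"az":0},{"jaw":-1,"tx":3.20,"ty":-1.85,"tz":0,"ax":0,"ay":0,"az":0},{"jaw":-1,"tx":4.32,"ty":-2.01,"tz":0,"ax":0,"ay":0,"az":0},{"jaw":-1,"tx":5.22,"ty":-2.01,"tz":0,"ax":0,"ay":0,"az":0},{"jaw":-1,"tx":5.79,"ty":-1.94,"tz":0,"ax":0,"ay":0,"az":0},{"jaw":-1,"tx":5.79,"ty":-1.94,"tz":0,"ax":0,"ay":0,"az":0},{"jaw":-1,"tx":5.79,"ty":-1.94,"tz":0,"ax":0,"ay":0,"az":0},{"jaw":-1,"tx":5.79,"ty":-1.94,"tz":0,"ax":0,"ay":0,"az":0}]'
python3 -m pendant '[{"jaw":-1,"tx":0,"ty":0,"tz":0,"ax":0,"ay":0,"az":0},{"jaw":-1,"tx":0,"ty":0,"tz":0,"ax":0,"ay":0,"az":0},{"jaw":-1,"tx":0,"ty":0,"tz":0,"ax":0,"ay":0,"az":0},{"jaw":-1,"tx":0,"ty":0,"tz":0,"ax":0,"ay":0,"az":0}]' | grep clock
python3 snap.py g top side
python3 - <<'E'
from h import *
L=[]
for n,u0,v0 in(("top",255,135),("side",225,150)):
    i=np.load(f"g_{n}.npz"); a=cv2.convertScaleAbs(cv2.resize(i["pixels"][v0:v0+75,u0:u0+80],(400,375),interpolation=cv2.INTER_CUBIC),alpha=1.7)
    t=np.radians(-33.1)
    for r,z,c in((.125,.176,(0,0,255)),(.088,.178,(0,255,0))):
        q=(proj(i,[.525+r*np.cos(t),-.014+r*np.sin(t),z])-[u0,v0]+.5)*5-.5; cv2.circle(a,tuple(int(x) for x in q),3,c,-1); print(n,r,q.round(1))
    L.append(a)
cv2.imwrite("pics/g.png",np.hstack(L))
E
```

```text
clock: 23.55
position: [0.5366, -0.0755, 0.2326]
ee_rot: [0.001, 0.978, 0.21, 0.001]
contact_force: [0.4, -0.4, 8.9]
width: 0.029
gripper_force: 32.4
clock: 24.05
g top 24.05 drum 310.97444814009344 0.5428473361749854 2nd 231 0.4164681809231779
g side 24.1 drum 345.82046290604944 0.7948524957929791 2nd 229 0.49268436565487667
top 0.125 [211.2 142.3]
top 0.088 [172.5 198.2]
side 0.125 [294.8 259.1]
side 0.088 [238.6 242.1]
```

View pics/g.png

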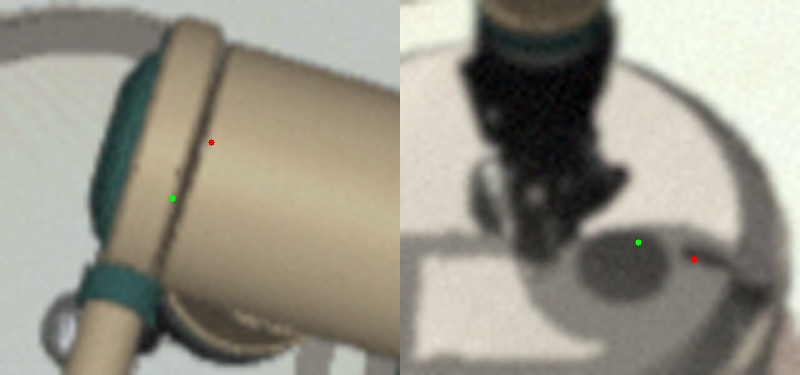

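```bash
python3 - <<'E'
from ang import *
i=np.load("g_side.npz"); f=lambda x,y,z:ang(i,225+(x+.5)/5-.5,150+(y+.5)/5-.5,z)
print("hatch",f(223,265,.178),"tip",f(285,249,.189),"block",f(365,297,.186))
E
python3 - <<'E'
from fit import *
for inc in([5,8,10,8,5],[5,8,8,8,5],[5,10,10,5],[5,8,8,5],[4,8,8,4],[4,7,7,4]):
    for T in(.036,.045):
        a=np.r_[0,0,np.cumsum(inc),sum(inc)];tt=np.r_[-1,np.arange(len(inc)+1)*.125,9]
        t,th,w=sim(.049,T,tt,np.radians(a),0,0,0,3);print(inc,T,np.degrees(th[-1]).round(1))
E
python3 tab.py 279.5 5,8,8,8,5;python3 tab.py 279.5 5,10,10,5
```

```text
hatch (np.float64(0.0869), np.float64(346.2)) tip (np.float64(0.1194), np.float64(357.9)) block (np.float64(0.1776), np.float64(352.8))
[5, 8, 10, 8, 5] 0.036 10.3
[5, 8, 10, 8, 5] 0.045 7.6
[5, 8, 8, 8, 5] 0.036 9.1
[5, 8, 8, 8, 5] 0.045 6.5
[5, 10, 10, 5] 0.036 8.1
[5, 10, 10, 5] 0.045 6.0
[5, 8, 8, 5] 0.036 5.8
[5, 8, 8, 5] 0.045 4.0
[4, 8, 8, 4] 0.036 4.8
[4, 8, 8, 4] 0.045 3.1
[4, 7, 7, 4] 0.036 3.8
[4, 7, 7, 4] 0.045 2.2
(0.55,0.12) (1.41,0.41) (2.23,0.81) (2.97,1.32) (3.40,1.70) end 313.5
(0.55,0.12) (1.62,0.50) (2.61,1.05) (3.06,1.40) end 309.5
```

```bash
python3 tab.py 279.5 5,8,10,8,5
```

```text
(0.55,0.12) (1.41,0.41) (2.42,0.93) (3.15,1.47) (3.56,1.85) end 315.5
```

```bash
python3 -m pendant '[{"jaw":-1,"tx":0.55,"ty":0.12,"tz":0,"ax":0,"ay":0,"az":0},{"jaw":-1,"tx":1.41,"ty":0.41,"tz":0,"ax":0,"ay":0,"az":0},{"jaw":-1,"tx":2.42,"ty":0.93,"tz":0,"ax":0,"ay":0,"az":0},{"jaw":-1,"tx":3.15,"ty":1.47,"tz":0,"ax":0,"ay":0,"az":0},{"jaw":-1,"tx":3.56,"ty":1.85,"tz":0,"ax":0,"ay":0,"az":0},{"jaw":-1,"tx":3.56,"ty":1.85,"tz":0,"ax":0,"ay":0,"az":0},{"jaw":-1,"tx":3.56,"ty":1.85,"tz":0,"ax":0,"ay":0,"az":0},{"jaw":-1,"tx":3.56,"ty":1.85,"tz":0,"ax":0,"ay":0,"az":0},{"jaw":-1,"tx":3.56,"ty":1.85,"tz":0,"ax":0,"ay":0,"az":0},{"jaw":-1,"tx":3.56,"ty":1.85,"tz":0,"ax":0,"ay":0,"az":0}]'
python3 snap.py k side; python3 tab.py 315.5 5,8,8,5;python3 tab.py 315.5 5,10,10,5
```

```text
clock: 25.4
position: [0.5735, -0.0578, 0.2327]
ee_rot: [0.002, 0.978, 0.21, 0.002]
contact_force: [3.5, -3.2, 6.0]
width: 0.0293
gripper_force: 32.3
k side 25.4 drum 353.13217162526314 0.6522620893760214 2nd 53 0.5216848061895929
(0.38,0.42) (0.91,1.16) (1.32,1.96) (1.53,2.49) end 341.5
(0.38,0.42) (1.02,1.36) (1.49,2.39) (1.66,2.93) end 345.5
```

```bash
python3 -m pendant '[{"jaw":0,"tx":0,"ty":0,"tz":0,"ax":0,"ay":0,"az":0},{"jaw":1,"tx":0,"ty":0,"tz":0,"ax":0,"ay":0,"az":0},{"jaw":1,"tx":0,"ty":0,"tz":0,"ax":0,"ay":0,"az":0},{"jaw":1,"tx":0,"ty":0,"tz":3,"ax":0,"ay":0,"az":0},{"jaw":1,"tx":0,"ty":0,"tz":7,"ax":0,"ay":0,"az":0},{"jaw":1,"tx":-3,"ty":-5,"tz":7,"ax":0,"ay":0,"az":0},{"jaw":1,"tx":-6,"ty":-10,"tz":7,"ax":0,"ay":0,"az":0},{"jaw":1,"tx":-9,"ty":-15,"tz":7,"ax":0,"ay":0,"az":0},{"jaw":1,"tx":-12,"ty":-20,"tz":7,"ax":0,"ay":0,"az":0},{"jaw":1,"tx":-15,"ty":-25,"tz":7,"ax":0,"ay":0,"az":0}]'
python3 -m pendant '[{"jaw":1,"tx":0,"ty":0,"tz":0,"ax":0,"ay":0,"az":0},{"jaw":1,"tx":0,"ty":0,"tz":0,"ax":0,"ay":0,"az":0}]' | grep -A1 clock
python3 snap.py l top side
python3 - <<'E'
from h import *
i=np.load("l_top.npz");a=cv2.convertScaleAbs(cv2.resize(i["pixels"][140:215,260:340],(640,600),interpolation=cv2.INTER_CUBIC),alpha=1.7)
cv2.imwrite("pics/l.png",a)
E
```

```text
clock: 26.7
position: [0.42, -0.3075, 0.3011]
ee_rot: [-0.0, 0.978, 0.21, -0.0]
contact_force: [1.2, -1.2, -1.0]
width: 0.0853
gripper_force: 0.0
clock: 26.95
position: [0.4212, -0.3059, 0.301]
l top 26.95 drum 355.67911163686716 0.767472488178987 2nd 132 0.10256942008900648
l side 27.0 drum 352.19873959094264 0.6812290751727628 2nd 169 0.4972180694222631
```

View pics/l.png

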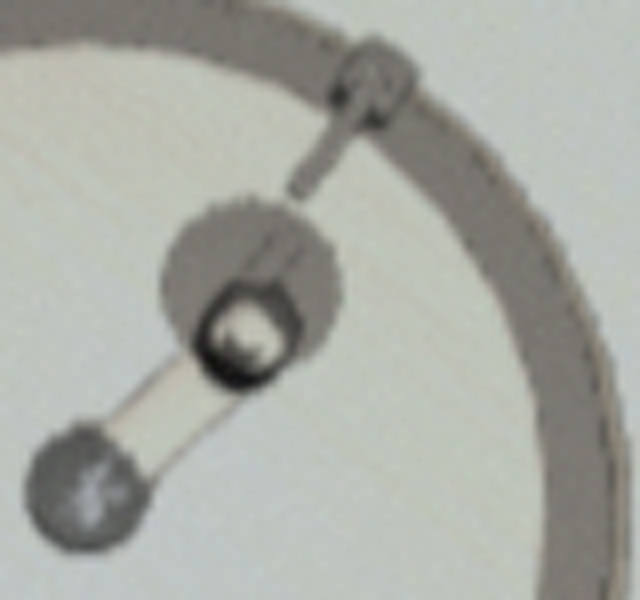

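Hub at crop (88,490), hatch about (252,287), beak tip (300,192), block (375,88), with the knob over the hatch's inner edge. The hatch is nearly at the pointer; I'll work out the rest numerically.

```bash
python3 - <<'E'
from h import *
i=np.load("l_top.npz"); f=lambda x,y,z:ray(i,260+(x+.5)/8-.5,140+(y+.5)/8-.5,z)[:2]
for C in([.525,-.014],[.526,-.0135]):
  for n,a in dict(hatch=(252,287,.178),ribend=(284,243,.183),tip=(300,192,.19),block=(375,86,.188),knob=(245,330,.268)).items():
    p=f(*a)-C;print(n,f(*a).round(4),np.hypot(*p).round(4),np.degrees(np.arctan2(p[1],p[0])).round(2))
# hatch circle fit from edge pixels (threshold)
g=cv2.cvtColor(i["pixels"],cv2.COLOR_BGR2GRAY)[140:215,260:340]; G=cv2.resize(g,(640,600),interpolation=cv2.INTER_CUBIC)
pts=[]
for a in np.radians(np.r_[100:320:4]):  # image angles, y down
    r=np.arange(70,110); x=252+r*np.cos(a); y=287+r*np.sin(a); s=G[y.astype(int),x.astype(int)].astype(float); k=np.argmax(np.diff(cv2.GaussianBlur(s[:,None],(1,9),0).ravel())); pts.append((x[k],y[k],r[k]))
P=np.array(pts); A=np.c_[2*P[:,:2],np.ones(len(P))]; 
for _ in range(4):
    sol=np.linalg.lstsq(A,(P[:,:2]**2).sum(1),rcond=None)[0]; R=np.sqrt(sol[2]+sol[0]**2+sol[1]**2); e=abs(np.hypot(*(P[:,:2]-sol[:2]).T)-R); k=e<max(3,np.median(e)*2); P=P[k];A=A[k]
p=f(sol[0],sol[1],.178)-[.525,-.014];print("fit",sol[:2],R,len(P),np.hypot(*p),np.degrees(np.arctan2(p[1],p[0])))
E
```

```text
hatch [ 0.5956 -0.0673] 0.0885 -37.06
ribend [ 0.6099 -0.0773] 0.1059 -36.69
tip [ 0.6259 -0.0816] 0.1214 -33.83
block [ 0.6624 -0.106 ] 0.1654 -33.79
knob [ 0.5694 -0.0587] 0.0631 -45.2
hatch [ 0.5956 -0.0673] 0.088 -37.71
ribend [ 0.6099 -0.0773] 0.1054 -37.23
tip [ 0.6259 -0.0816] 0.1209 -34.29
block [ 0.6624 -0.106 ] 0.1648 -34.12
knob [ 0.5694 -0.0587] 0.0627 -46.17
fit [249.48768051 289.28091561] 88.75976655242457 35 0.08738884564866649 -36.94075292652341
```

```bash
python3 tab.py 315.5 4.5,8,8,4.5
python3 -m pendant '[{"jaw":1,"tx":5,"ty":8.2,"tz":0,"ax":0,"ay":0,"az":0},{"jaw":1,"tx":8,"ty":13,"tz":0,"ax":0,"ay":0,"az":0},{"jaw":1,"tx":11,"ty":18,"tz":0,"ax":0,"ay":0,"az":0},{"jaw":1,"tx":13.6,"ty":22.2,"tz":0,"ax":0,"ay":0,"az":0},{"jaw":1,"tx":15.2,"ty":24.8,"tz":0,"ax":0,"ay":0,"az":0},{"jaw":1,"tx":15.2,"ty":24.8,"tz":0,"ax":0,"ay":0,"az":0},{"jaw":1,"tx":15.2,"ty":24.8,"tz":0,"ax":0,"ay":0,"az":0}]'
```

```text
(0.34,0.38) (0.88,1.11) (1.30,1.91) (1.49,2.39) end 340.5
clock: 27.92
position: [0.573, -0.0573, 0.3011]
ee_rot: [0.0, 0.977, 0.211, -0.0]
contact_force: [1.5, -0.2, -0.8]
width: 0.0851
gripper_force: 0.0
```

```bash
python3 -m pendant '[{"jaw":1,"tx":0,"ty":0,"tz":-3,"ax":0,"ay":0,"az":0},{"jaw":1,"tx":0,"ty":0,"tz":-6.9,"ax":0,"ay":0,"az":0},{"jaw":1,"tx":0,"ty":0,"tz":-6.9,"ax":0,"ay":0,"az":0},{"jaw":0,"tx":0,"ty":0,"tz":-6.9,"ax":0,"ay":0,"az":0},{"jaw":-0.3,"tx":0,"ty":0,"tz":-6.9,"ax":0,"ay":0,"az":0},{"jaw":-1,"tx":0,"ty":0,"tz":-6.9,"ax":0,"ay":0,"az":0},{"jaw":-1,"tx":0,"ty":0,"tz":-6.9,"ax":0,"ay":0,"az":0},{"jaw":-1,"tx":0,"ty":0,"tz":-6.9,"ax":0,"ay":0,"az":0},{"jaw":-1,"tx":0,"ty":0,"tz":-6.9,"ax":0,"ay":0,"az":0}]' 30
python3 -m pendant '[{"jaw":-1,"tx":0.34,"ty":0.38,"tz":0,"ax":0,"ay":0,"az":0},{"jaw":-1,"tx":0.88,"ty":1.11,"tz":0,"ax":0,"ay":0,"az":0},{"jaw":-1,"tx":1.30,"ty":1.91,"tz":0,"ax":0,"ay":0,"az":0},{"jaw":-1,"tx":1.49,"ty":2.39,"tz":0,"ax":0,"ay":0,"az":0},{"jaw":-1,"tx":1.49,"ty":2.39,"tz":0,"ax":0,"ay":0,"az":0},{"jaw":-1,"tx":1.49,"ty":2.39,"tz":0,"ax":0,"ay":0,"az":0},{"jaw":-1,"tx":1.49,"ty":2.39,"tz":0,"ax":0,"ay":0,"az":0},{"jaw":-1,"tx":1.49,"ty":2.39,"tz":0,"ax":0,"ay":0,"az":0}]'
python3 -m pendant '[{"jaw":0,"tx":0,"ty":0,"tz":0,"ax":0,"ay":0,"az":0},{"jaw":1,"tx":0,"ty":0,"tz":0,"ax":0,"ay":0,"az":0},{"jaw":1,"tx":0,"ty":0,"tz":0,"ax":0,"ay":0,"az":0},{"jaw":1,"tx":0,"ty":0,"tz":3,"ax":0,"ay":0,"az":0},{"jaw":1,"tx":0,"ty":0,"tz":7,"ax":0,"ay":0,"az":0},{"jaw":1,"tx":-3,"ty":-5,"tz":7,"ax":0,"ay":0,"az":0},{"jaw":1,"tx":-6,"ty":-10,"tz":7,"ax":0,"ay":0,"az":0},{"jaw":1,"tx":-9,"ty":-15,"tz":7,"ax":0,"ay":0,"az":0},{"jaw":1,"tx":-12,"ty":-20,"tz":7,"ax":0,"ay":0,"az":0},{"jaw":1,"tx":-15,"ty":-25,"tz":7,"ax":0,"ay":0,"az":0}]'
python3 -m pendant '[{"jaw":1,"tx":0,"ty":0,"tz":0,"ax":0,"ay":0,"az":0},{"jaw":1,"tx":0,"ty":0,"tz":0,"ax":0,"ay":0,"az":0}]' | grep -A1 clock
python3 snap.py m top side
```

```text
clock: 29.05
position: [0.5736, -0.058, 0.2338]
ee_rot: [0.0, 0.978, 0.21, 0.001]
contact_force: [-0.4, 1.0, 5.8]
width: 0.029
gripper_force: 29.9
clock: 30.05
position: [0.5893, -0.0348, 0.2338]
ee_rot: [0.001, 0.978, 0.21, 0.002]
contact_force: [0.9, 0.0, 5.6]
width: 0.0288
gripper_force: 29.8
clock: 31.3
position: [0.437, -0.2858, 0.3023]
ee_rot: [0.0, 0.978, 0.21, 0.0]
contact_force: [0.5, -0.1, -0.4]
width: 0.0855
gripper_force: 0.0
clock: 31.55
position: [0.4382, -0.2842, 0.3022]
m top 31.55 drum 359.740256255329 0.7366918899965049 2nd 223 0.1666156234711507
m side 31.6 drum 356.37347431927725 0.7843923303277988 2nd 54 0.46425955138364405
```

```bash
python3 - <<'E'
from h import *
def fit(k,x0,y0,lo,hi):
    i=np.load(k); f=lambda x,y,z:ray(i,260+(x+.5)/8-.5,140+(y+.5)/8-.5,z)[:2]
    G=cv2.resize(cv2.cvtColor(i["pixels"],cv2.COLOR_BGR2GRAY)[140:215,260:340],(640,600),interpolation=cv2.INTER_CUBIC); P=[]
    for a in np.radians(np.r_[lo:hi:4]):
        r=np.arange(70,110); x=x0+r*np.cos(a); y=y0+r*np.sin(a); s=G[y.astype(int),x.astype(int)].astype(float); j=np.argmax(np.diff(cv2.GaussianBlur(s[:,None],(1,9),0).ravel())); P.append((x[j],y[j]))
    P=np.array(P)
    for _ in range(5):
        A=np.c_[2*P,np.ones(len(P))]; s=np.linalg.lstsq(A,(P**2).sum(1),rcond=None)[0]; R=np.sqrt(s[2]+s[0]**2+s[1]**2); e=abs(np.hypot(*(P-s[:2]).T)-R); P=P[e<max(2.5,2*np.median(e))]
    p=f(s[0],s[1],.178)-[.525,-.014]; print(k,s[:2].round(1),R.round(1),len(P),np.hypot(*p).round(4),np.degrees(np.arctan2(p[1],p[0])).round(2))
for lo,hi in((100,320),(140,400),(120,290),(-60,30)):
    fit("l_top.npz",251,288,lo,hi); fit("m_top.npz",238,277,lo,hi)
E
```

```text
l_top.npz [250.2 291.2] 89.4 35 0.087 -37.32
m_top.npz [228.5 281. ] 89.0 49 0.0856 -32.14
l_top.npz [250.9 290. ] 89.1 46 0.0875 -37.28
m_top.npz [237.7 287.6] 93.8 34 0.0855 -34.67
l_top.npz [246.2 286.6] 85.0 30 0.0874 -36.01
m_top.npz [223.4 279.4] 84.6 42 0.085 -30.99
l_top.npz [261.  288.3] 80.3 23 0.0901 -38.71
m_top.npz [250.9 281.4] 81.4 20 0.0898 -36.13
```

```bash
python3 -m pendant '[{"jaw":1,"tx":0,"ty":0,"tz":0,"ax":0,"ay":0,"az":0},{"jaw":1,"tx":0,"ty":0,"tz":0,"ax":0,"ay":0,"az":0},{"jaw":1,"tx":0,"ty":0,"tz":0,"ax":0,"ay":0,"az":0},{"jaw":1,"tx":0,"ty":0,"tz":0,"ax":0,"ay":0,"az":0}]' | grep clock
python3 snap.py n top && python3 -c "
from rig import manip
print(manip.sign_off())"
```

```text
clock: 32.15
n top 32.15 drum 359.7255032110183 0.7368014092026084 2nd 273 0.1176215636575142
the job is handed in; nothing more can be done
None
```

I handed the job in at 32 s. The drum averaged about 20 turns a minute over some 10 s, and my fitted model puts it within 18–22 for about 7.5 s of that. It is stopped with the hatch within about 1° of the pointer by image measurement, and the crank is released and the arm is clear.

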